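# Make up a caster kit and hold its tray under the bolt hopper

## Robot

A 6-joint arm with a two-finger parallel gripper is mounted at the origin on the work surface. World frame = base frame: x ahead of the robot, y to its left, z up, the work surface at z = 0. Lengths are in mm, angles in rad, forces in N, time in s.
With the tool pointing down it reaches from about 275 to 725 mm from the base axis. Payload 5.6 kg.
Tool frame: the origin (TCP) lies midway between the tips of the shut fingers; the grasp point (between the pads) lies grip_point_offset behind it (grip_point_offset is the distance from the TCP to the grasp point, in mm); z points along the fingers, y is the line along which they close (so a half turn about z gives the same grasp; the last joint's range is limited). The gripper opens to 85 mm and grips with 20 to 120 N. Pads are 22 mm wide; open, the fingers measure 114 mm over their backs; the gripper's body (76 mm by 85 mm) begins 54 mm behind the grasp point. The pads swing forward as they close: fully open they stand 13 mm farther back than shut.
Start: joints at [0.285, 0.255, 0.108, 0, -1.424, -0.285], TCP at [549.993, 0.025, 203.783] pointing down, gripper open.
Joint ranges: [-2.95, 2.95], [-1.21, 1.97], [-1.09, 1.5], [-2.87, 1.71], [-2.94, -0.07], [-3.05, 3.05]. Speed limits (rad/s): [2.57, 2.57, 3.14, 3.14, 3.14, 3.14].

## Interface

Orientations are given as a unit quaternion [w, x, y, z].
In Python, from station import sense, snapshot, sign_off, grip_point_offset gives the robot as it stands.
- The arm moves only by the shell command python3 -m jog 'ROWS' [FORCE]. ROWS is JSON, a list of rows, each a list of 7 numbers: the shift along the world's x, y, z in units of 0.025 m (1.0 is 0.025 m), then the turn, a rotation vector about the world's x, y, z in units of 8 degrees (1.0 is 8 degrees), then the finger opening in mm, from 0 to 85.4. A call has 1 to 5 rows; each row shifts and turns the commanded pose from where the row before left it; what a row does not reach is not made up. A row lasts 1/10 s, in which the tool goes at most 50 mm and 8.59 degrees, less where a joint would pass 70% of its speed; a pose out of reach is approached as far as the arm can. A call with a number of a shift or a turn outside -1 to 1 is refused whole. A call with a gripper value outside its range is refused whole. The fingers move at their own pace and stop on an object; FORCE is the grip in N (left out, the last holds). Time passes only in rows, so rows that do not move let the fingers close. It gives the time, the measured TCP pose, the force, the opening and the grip force at its end, in the units of the state.
- sense(): the state, without advancing time (a new reading comes with each control period).
- snapshot(name): name is "scene" or "side" or "wrist"; returns a dict with "img" (480x640x3 uint8, red, green, blue), "fx", "fy", "cx", "cy" (pixels), "T" (4x4, takes a point from camera to world coordinates). Camera axes: x right, y down, z forward; pixel columns grow to the right and rows downward; lengths in mm; the calibration is good to about 2 mm. The wrist camera is an equidistant fisheye: a pixel r from the principal point sees the ray r / f radians off the axis. A picture is of the moment at which its call begins. There is no depth.
- sign_off(): hands the job in; it is judged then, once.
The state is a dict: "t": time; "q": joint angles; "qd": joint speeds; "tau": joint torques, N m; "tool_pos": TCP position; "orientation": TCP orientation; "wrist_force": force on the tool from outside, world axes, zero at the start; "moment": the same for the moment, N m; "gripper_width": opening from 0.0 (shut) to 1.0 (fully open); "grasp_force": force on a finger pad.
Only numpy, scipy, OpenCV 4.12 (cv2) and the standard library are available. Lean on these libraries where they do the work, as an engineer would, in place of code of your own. Each camera call takes 0.05 s, during which the arm holds its last target. There are 200 camera calls.

## Task

Drop the acorn nut (dome up) and the tee nut (flange down) into the two round pockets of the grey kit tray where it lies, one nut in each, either way about. Then lift the tray and, keeping it level so that the loose steel ball stays in the middle of its dish all the while, turn it a quarter turn until the open bolt bay points at the hopper, and hold it level and square to the hopper with the bay centred close below the spout (a gap of 1 to 4 cm) without touching it. Finish still holding it there, nuts and ball in place, so that I can turn the brass knob and let the bolts in; leave the knob and the other stock on the shelf alone.

Things in the scene. Friction and masses are not known exactly. Their poses are not given: they have to be found in the camera images.
- tray: Loose grey plastic kit tray, flat-topped, 244 long (x), 62 wide (y), 32 high, about 0.26 kg, balanced near its middle. Origin: underside centre, below the dish; z up. Plain upright long sides: grip across the 62 mm width at the middle. From its -x end: two round pockets, dish, bolt bay (+x end). Starts with +x pointing away from the robot: about a quarter turn anticlockwise from above is needed.
- tray_pocket_inner (a point): Centre of the floor of the round pocket next to the dish: 38 mm diameter, 10 mm deep below the tray's top face, floor 22 mm above the tray's underside, at x = -52 mm of the tray.
- tray_pocket_end (a point): The same for the pocket at the tray's end, at x = -96 mm of the tray.
- tray_dish (a point): Lowest point (24 mm above the underside) of the shallow dish in the middle of the tray, at its x = y = 0. The dish is 52 mm across and 8 mm deep in all: floor flat over 8 mm, rising at 6 degrees out to 14 mm from the middle, then at 14 degrees, inside an upright 4 mm rim.
- tray_bay (a point): Middle of the open mouth of the bolt bay, level with the tray's top face (32 mm above its underside), at x = +84 mm of the tray. The bay is a bin 70 x 56 mm inside, nearly as deep as the tray.
- ball_center (a point): Centre of the loose 19 mm steel ball (28 g) that rests in the dish. It rolls freely: quick starts and stops or a tilted tray send it off to the rim.
- acorn_nut: Stainless acorn (domed) nut standing on the shelf, dome up: hexagon 24 mm across flats (flats face the nut's x axis and every 60 degrees from it) and 16 mm high, then a 23 mm dome to 30.5 mm; 70 g. Origin: centre of the underside, z up.
- tee_nut: Dark iron tee nut standing on the shelf flange down: round flange 30 mm diameter x 3 mm, barrel 16 mm diameter up to 20 mm; 40 g. Origin: centre of the underside, z up.
- hopper: Fixed grey and steel dispensing hopper, 0.37 m tall, left of the tray. Origin: on the shelf below the drum gate. Its x axis points level from the spout into the hopper: when held as wanted, the tray's x axis points the same way. Spout 36 mm square outside, its front face at x = -133 mm; foot plate begins at x = -50 mm, column at +20 mm, bin above at -30 mm.
- spout (a point): Centre of the spout's open lower end, which looks straight down, 150 mm above the shelf, at x = -115 mm of the hopper.
- gate_knob (a joint): Brass rotary knob, 42 mm diameter, on the drum gate at the side of the chute away from the robot; 0 = shut. To be left alone.
- caster_wheel: Bystander: green plastic caster wheel, 75 mm diameter, 26 mm high, lying flat. Origin: centre of the underside.
- pulley: Bystander: zinc pulley, 54 mm diameter, 21 mm high, lying flat. Origin: centre of the underside.
- long_bolt: Bystander: steel hex bolt with its nut run on, lying down, 86 mm long, head and nut 24 mm. Origin: on the shelf below its middle.

How it is judged (in metres and radians):
On the way:
1. both nuts lie in the tray's pockets, one in each, upright and let go, while the tray still stands on the shelf (((distance between acorn_nut and tray_pocket_inner below 0.0075 m and angle between each of acorn_nut, tee_nut's own z axis and vertical below 0.17 rad and distance between tee_nut and tray_pocket_end below 0.0075 m) or (distance between acorn_nut and tray_pocket_end below 0.0075 m and angle between each of acorn_nut, tee_nut's own z axis and vertical below 0.17 rad and distance between tee_nut and tray_pocket_inner below 0.0075 m)) and height (world z) of tray below 0.006 m and contact force between the fingers and acorn_nut below 0.1 N and contact force between the fingers and tee_nut below 0.1 N), for 0.2 s.
At the end, for the whole second after the job is handed in: Fingers hold the tray still: bay centre within 15 mm of the spout axis, 3 to 50 mm below it, long axis within 10 degrees of the hopper's, bay towards it, tilt under 4.5 degrees, not touching it; ball within 9 mm of the dish centre; a nut upright in each pocket, within 7.5 mm of its floor's centre (((distance between acorn_nut and tray_pocket_inner below 0.0075 m and angle between each of acorn_nut, tee_nut's own z axis and vertical below 0.17 rad and distance between tee_nut and tray_pocket_end below 0.0075 m) or (distance between acorn_nut and tray_pocket_end below 0.0075 m and angle between each of acorn_nut, tee_nut's own z axis and vertical below 0.17 rad and distance between tee_nut and tray_pocket_inner below 0.0075 m)) and horizontal distance between ball_center and tray_dish below 0.009 m and horizontal distance between tray_bay and spout below 0.015 m and z of tray_bay in the frame of spout between -0.05 and -0.003 m and angle between the x axis of tray and the x axis of hopper, either way round below 0.17 rad and x of tray in the frame of hopper below -0.15 m and angle between tray's own z axis and vertical below 0.08 rad and linear speed of tray below 0.02 m/s and angular speed of tray below 0.15 rad/s and contact force between tray and hopper below 0.3 N and contact force between the fingers and tray above 1 N); the arm keeps its last pose, push and grip.
It fails at once if the ball rolls out to the rim of its dish (more than 14 mm from the middle) (horizontal distance between ball_center and tray_dish above 0.014 m).
It fails at once if the tray is tipped by more than 11 degrees (angle between tray's own z axis and vertical above 0.19 rad).
It fails at once if the knob is turned (value of joint gate_knob above 0.25 rad or value of joint gate_knob below -0.25 rad).
It fails at once if another piece of stock is shifted by more than 30 mm (distance of any of caster_wheel, pulley, long_bolt from where it was at the start of the episode above 0.03 m).
It also fails if it takes over 72 s, if anything falls off the work surface, if the arm or the gripper's body presses on something with over 40 N, if the wrist force passes 120 N, or if a joint passes its speed limit or range.

## Working session

There is one attempt and no reset: what is moved stays moved. The work goes in short steps, Python scripts to look and compute and a shell command to move; the robot and the scene stay as the last step left them, time stands still between calls to the robot, and variables do not carry over. Pictures are saved under pics/ and viewed, at most 10 in all, crops included, and the job is handed in when it is done.

```bash
ls; mkdir -p pics; python3 - <<'E'
from station import sense, snapshot, grip_point_offset
import cv2,numpy as np,pickle
print(grip_point_offset, sense())
for n in ("scene","side","wrist"):
    s=snapshot(n); pickle.dump(s,open(f"{n}0.pkl","wb")); cv2.imwrite(f"pics/{n}0.png",s["img"][:,:,::-1])
    print(n,s["fx"],s["cx"],s["cy"],np.round(s["T"],3).tolist())
E
```

```text
pics
18.700000000000003 {'t': 0.0, 'q': array([ 2.84605268e-01,  2.55716867e-01,  1.06989486e-01, -4.78831483e-04,
       -1.42388566e+00, -2.84628683e-01]), 'qd': array([-0.0021831 ,  0.00052614,  0.00062949,  0.00018881, -0.00037032,
       -0.00108717]), 'tau': array([-4.48901856e-04, -3.86631560e+01,  2.37934113e+01,  5.36471218e+00,
       -6.25866101e-03, -4.57470776e-06]), 'tool_pos': array([5.49447940e+02, 6.02178307e-02, 2.02905147e+02]), 'orientation': array([-6.83123865e-04, -7.07073257e-01,  7.07139681e-01,  6.43838427e-04]), 'wrist_force': array([ 0.62390639, -0.4261482 , -0.67783671]), 'moment': array([-0.01196373, -0.01189207,  0.01170841]), 'grasp_force': 0.0, 'gripper_width': 1.0042781016835824}
scene 611.05776552301 317.1729331747093 238.86220640458413 [[0.475, 0.635, -0.609, 1613.947], [0.88, -0.356, 0.314, -631.099], [-0.018, -0.686, -0.728, 1373.876], [0.0, 0.0, 0.0, 1.0]]
side 621.7186532417834 314.8698626425208 252.7386563350478 [[0.999, -0.01, 0.048, 528.904], [-0.044, -0.595, 0.802, -1224.062], [0.02, -0.803, -0.595, 985.998], [0.0, 0.0, 0.0, 1.0]]
wrist 371.64829954431775 320.1147045286816 237.03221511874753 [[-1.0, 0.002, -0.003, 550.189], [0.001, 0.957, 0.291, -75.311], [0.003, 0.291, -0.957, 372.844], [0.0, 0.0, 0.0, 1.0]]
```

View images.

View pics/scene0.png

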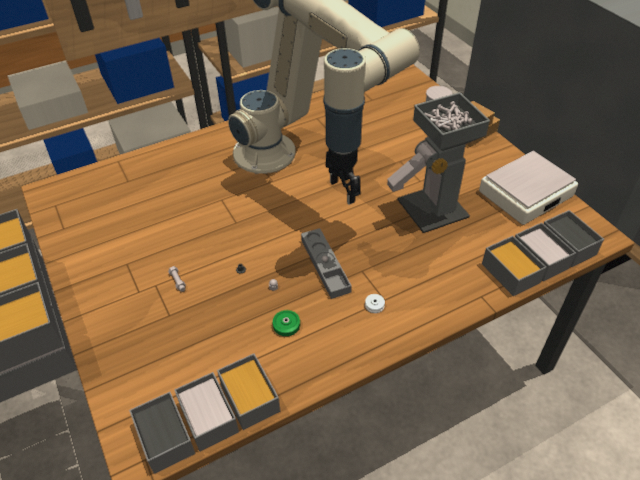

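View pics/side0.png

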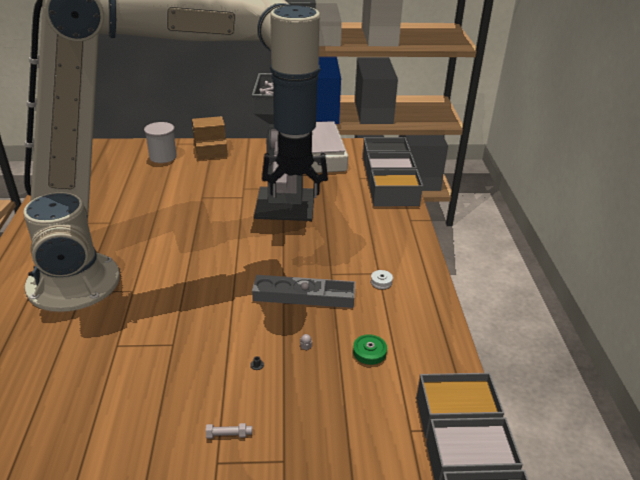

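View pics/wrist0.png

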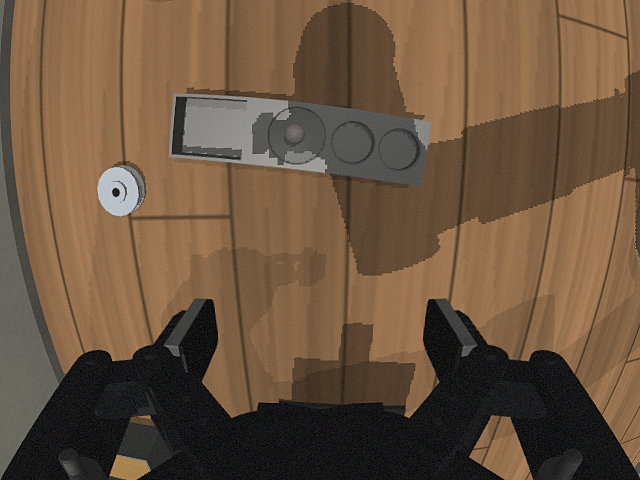

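```bash
cat > h.py <<'E'
import numpy as np,cv2,pickle
from station import sense, snapshot
def ray(s,n,u,v):
    x,y=(u-s["cx"])/s["fx"],(v-s["cy"])/s["fy"]
    if n=="wrist":
        r=np.hypot(x,y); d=np.array([x/r*np.sin(r),y/r*np.sin(r),np.cos(r)])
    else: d=np.array([x,y,1.])
    T=np.array(s["T"]); d=T[:3,:3]@d
    return T[:3,3],d/np.linalg.norm(d)
def onz(s,n,p,z):
    o,d=ray(s,n,*p); return o+d*(z-o[2])/d[2]
def tri(*rays):
    A=np.zeros((3,3));b=np.zeros(3)
    for o,d in rays:
        P=np.eye(3)-np.outer(d,d);A+=P;b+=P@o
    x=np.linalg.solve(A,b)
    return x,max(np.linalg.norm((np.eye(3)-np.outer(d,d))@(x-o)) for o,d in rays)
def take(n,tag):
    s=snapshot(n);pickle.dump(s,open(f"{n}{tag}.pkl","wb"));cv2.imwrite(f"pics/{n}{tag}.png",s["img"][:,:,::-1]);return s
def load(n,tag): return pickle.load(open(f"{n}{tag}.pkl","rb"))
E
python3 - <<'E'
from h import *
np.set_printoptions(precision=1,suppress=True)
a,b,w=load("scene",0),load("side",0),load("wrist",0)
for n,p,q in [("acorn",(273,285),(306,341)),("tee",(240,268),(257,362)),("caster",(286,322),(370,348)),("pulley",(375,303),(382,279)),("bolt",(177,279),(229,431))]:
    print(n,*tri(ray(a,"scene",*p),ray(b,"side",*q)))
for p in [(174,94),(431,121),(418,186),(170,157),(352,142),(398,149),(296,133)]: print(onz(w,"wrist",p,32))
for p in [(395,185)]: print(onz(a,"scene",p,150))
E
```

```text
acorn [ 572.7 -239.8   14. ] 0.09858167830368864
tee [ 466.3 -296.9   11.7] 0.6505662942506891
caster [ 710.3 -266.8   17.9] 1.3681177031618172
pulley [769.2 -20.3  11.3] 1.988082387775649
bolt [ 418.7 -474.4   14.4] 1.4106994128819943
[ 687. -113.   32.]
[446.  -84.2  32. ]
[456.3 -22.   32. ]
[693.6 -52.4  32. ]
[520.1 -62.   32. ]
[477.2 -56.5  32. ]
[570.9 -70.2  32. ]
[508.3 205.8 150. ]
```

```bash
M="python3 -m jog"
python3 -m jog '[[-0.2,-0.9,0,0,0,-1,85],[-0.2,-0.9,0,0,0,-1,85],[-0.2,-0.9,0,0,0,-1,85],[-0.2,-0.9,0,0,0,-1,85],[-0.2,-0.9,0,0,0,-1,85]]'
python3 -m jog '[[-0.2,-0.9,0,0,0,-1,85],[-0.2,-0.9,0,0,0,-1,85],[-0.2,-0.9,0,0,0,-1,85],[-0.2,-0.9,0,0,0,-1,85],[-0.2,-0.9,0,0,0,-1,85]]'
python3 -m jog '[[-0.2,-0.8,0,0,0,-1,85],[-0.2,-0.8,0,0,0,-1,85],[0,0,0,0,0,0,85],[0,0,0,0,0,0,85],[0,0,0,0,0,0,85]]'
python3 - <<'E'
from h import *
w=take("wrist",1);b=take("side",1);a=take("scene",1)
print(sense()["q"],w["T"])
c=[b["img"][130:330,230:430], a["img"][80:240,340:500]]
cv2.imwrite("pics/c1.png",np.hstack([cv2.resize(i,(400,400),interpolation=cv2.INTER_CUBIC) for i in c])[:,:,::-1])
E
```

```text
t: 0.65
tool_pos: [524.5, -113.3, 203.5]
orientation: [-0.0, -0.42, 0.908, 0.0]
wrist_force: [-0.5, -0.9, 0.6]
gripper_width: 0.994
grasp_force: 0.0
t: 1.15
tool_pos: [499.5, -225.8, 203.4]
orientation: [-0.0, -0.084, 0.996, 0.0]
wrist_force: [0.1, 0.1, -0.9]
gripper_width: 0.997
grasp_force: 0.0
t: 1.65
tool_pos: [490.1, -264.4, 203.6]
orientation: [-0.0, 0.051, 0.999, 0.0]
wrist_force: [1.0, 0.7, -0.6]
gripper_width: 0.996
grasp_force: 0.0
[-2.13669226e-01  2.68872238e-01  1.26796972e-01 -1.34287296e-04
 -1.42864153e+00 -1.46007666e+00] [[ 1.03229020e-01  9.52039504e-01  2.88035680e-01  4.16650710e+02]
 [ 9.94657613e-01 -9.87929685e-02 -2.99362990e-02 -2.57936782e+02]
 [-4.46393723e-05  2.89587177e-01 -9.57151642e-01  3.73487793e+02]
 [ 0.00000000e+00  0.00000000e+00  0.00000000e+00  1.00000000e+00]]
```

View pics/wrist1.png

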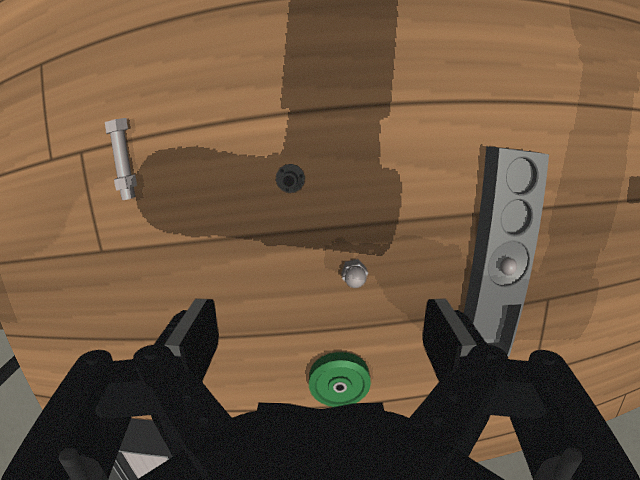

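View pics/c1.png

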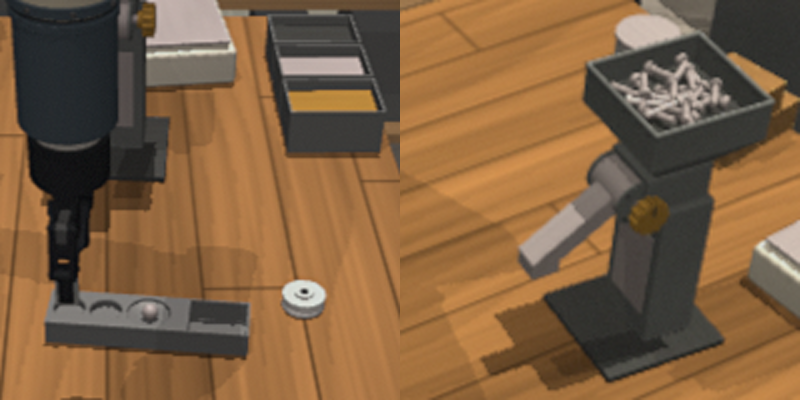

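```bash
python3 - <<'E'
from h import *
np.set_printoptions(precision=1,suppress=True)
a,b,w=load("scene",1),load("side",1),load("wrist",1)
def blob(s,c,r,f):
    x0,y0=c[0]-r,c[1]-r
    m=f(s["img"][y0:y0+2*r,x0:x0+2*r].astype(int)).astype(np.uint8)
    n,_,st,ce=cv2.connectedComponentsWithStats(m)
    k=1+np.argmax(st[1:,4]);print("  px",ce[k]+[x0,y0],st[k])
    return ce[k]+[x0,y0]
dark=lambda i:i.max(2)<62
grey=lambda i:((i.max(2)-i.min(2))<40)&(i.max(2)>75)
for n,f,ps in [("tee",dark,[(240,268,14),(257,362,14),(290,178,25)]),("acorn",grey,[(273,285,12),(306,341,14),(354,272,24)])]:
    R=[]
    for (nm,s),(u,v,r) in zip([("scene",a),("side",b),("wrist",w)],ps):
        R.append(ray(s,nm,*blob(s,(u,v),r,f)))
    print(n,*tri(*R),*tri(R[0],R[2]), *tri(R[1],R[2]))
k=lambda u,v,r:cv2.resize(w["img"][v-r:v+r,u-r:u+r],(400,400),interpolation=cv2.INTER_NEAREST)
cv2.imwrite("pics/c2.png",np.hstack([k(354,272,24),k(290,178,24)])[:,:,::-1])
for p in [(521,174),(516,215)]: print(onz(w,"wrist",p,32))
E
```

```text
px [240.6 268.4] [11 10  9  9 61]
  px [256.8 363.6] [  8   9  13  13 125]
  px [290.1 177.9] [ 11  11  29  29 641]
tee [ 463.9 -293.8    4.3] 2.2294729723503455 [ 462.9 -293.4    5.2] 0.5074087239137021 [ 464.7 -293.1    1.6] 1.1603062053199285
  px [272.9 284.4] [ 8  6  9 12 88]
  px [305.6 341.6] [  8   7  12  17 148]
  px [355.2 275.7] [ 12  15  26  25 439]
acorn [ 571.  -238.3   12.6] 1.6117424383715322 [ 570.6 -238.    13.8] 1.2135853364048446 [ 572.2 -236.8    9.7] 0.46170646655846204
[473.8 -58.1  32. ]
[516.6 -63.4  32. ]
```

View pics/c2.png

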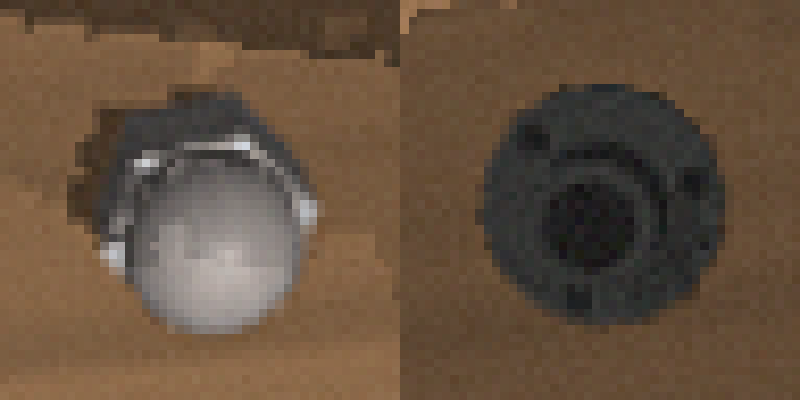

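```bash
python3 - <<'E'
from h import *
np.set_printoptions(precision=1,suppress=True)
w=load("wrist",1)
f=lambda u0,v0,p,z:onz(w,"wrist",(u0+p[0]/8.333-.5,v0+p[1]/8.333-.5),z)
C=[f(330,248,p,16) for p in [(110,258),(145,160),(242,140),(310,210)]]
print(np.array(C))
for i in range(3): 
    d=C[i+1]-C[i]; print(np.degrees(np.arctan2(d[1],d[0])),np.linalg.norm(d))
print("dome",f(330,248,(217,250),19))
print("tee",f(266,154,(588-400,226),20),f(266,154,(203,203),3))
# tray outlines
g=cv2.cvtColor(w["img"],cv2.COLOR_RGB2GRAY)
g=cv2.medianBlur(g,3)
c=cv2.HoughCircles(g[140:300,470:560],cv2.HOUGH_GRADIENT,1,20,param1=80,param2=12,minRadius=12,maxRadius=25)
for x in c[0]: print(x+[470,140,0],onz(w,"wrist",(x[0]+470,x[1]+140),32))
# tray top mask: bright grey
m=((w["img"].max(2).astype(int)-w["img"].min(2))<30)&(w["img"].max(2)>100)
n,l,st,ce=cv2.connectedComponentsWithStats(m[130:350,460:560].astype(np.uint8));k=1+np.argmax(st[1:,4])
P=np.argwhere(l==k)[:,::-1]+[460,130]
W=np.array([onz(w,"wrist",p,32)[:2] for p in P],np.float32)
print(len(P),cv2.minAreaRect(W),cv2.boxPoints(cv2.minAreaRect(W)))
E
```

```text
[[ 571.7 -250.3   16. ]
 [ 559.  -244.9   16. ]
 [ 557.6 -232.7   16. ]
 [ 567.9 -224.8   16. ]]
156.95166478089178 13.83363790037783
96.31244292420318 12.296280040338983
37.39704495866162 13.005537453388138
dome [ 570.8 -237.    19. ]
tee [ 463.6 -293.7   20. ] [ 463.3 -293.3    3. ]
[511.5 257.5  17.7] [563.5 -66.2  32. ]
[511.5 215.5  19.9] [516.7 -68.9  32. ]
[516.5 173.5  21. ] [473.  -63.6  32. ]
[488.5 228.5  20. ] [528.1 -96.2  32. ]
7473 ((565.4833374023438, -67.94410705566406), (62.45395278930664, 233.218994140625), 82.74109649658203) [[ 445.9  -84.2]
 [ 677.2 -113.7]
 [ 685.1  -51.7]
 [ 453.8  -22.2]]
```

```bash
python3 -m jog '[[-0.53,-0.58,-1,0,0,-0.16,50],[-0.53,-0.59,-1,0,0,0,50],[0,0,-1,0,0,0,50],[0,0,-1,0,0,0,50],[0,0,-1,0,0,0,50]]' 40
python3 -m jog '[[0,0,-0.9,0,0,0,50],[0,0,-0.6,0,0,0,50],[0,0,0,0,0,0,50],[0,0,0,0,0,0,50]]'
python3 - <<'E'
from h import *
np.set_printoptions(precision=1,suppress=True)
w=take("wrist",2); a=take("side",2)
cv2.imwrite("pics/c3.png",np.hstack([w["img"][150:450,120:520],cv2.resize(a["img"][320:400,210:310],(400,300))])[:,:,::-1])
print(sense()["tool_pos"])
E
```

```text
t: 2.3
tool_pos: [463.6, -293.9, 78.0]
orientation: [0.0, 0.063, 0.998, -0.0]
wrist_force: [0.3, -0.9, -0.3]
gripper_width: 0.582
grasp_force: 0.0
t: 2.7
tool_pos: [463.9, -294.2, 41.8]
orientation: [0.0, 0.063, 0.998, -0.0]
wrist_force: [0.7, -0.1, -0.1]
gripper_width: 0.587
grasp_force: 0.0
[ 464.5 -294.5   42.6]
```

View pics/c3.png

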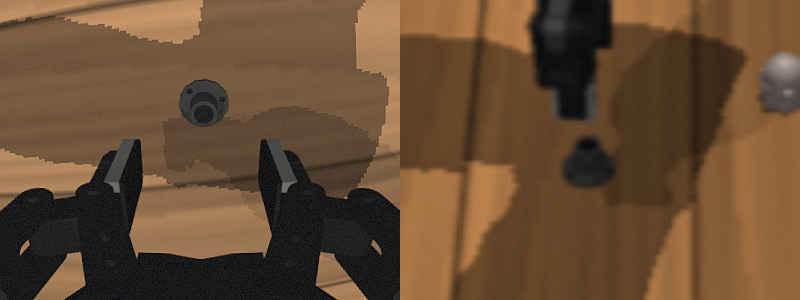

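```bash
python3 -m jog '[[0,0,-0.7,0,0,0,50],[0,0,-0.6,0,0,0,50],[0,0,0,0,0,0,50]]' 30
python3 -m jog '[[0,0,0,0,0,0,8],[0,0,0,0,0,0,8],[0,0,0,0,0,0,8],[0,0,0,0,0,0,8],[0,0,0,0,0,0,8]]' 30
python3 -m jog '[[0,0,0.5,0,0,0,8],[0,0,1,0,0,0,8],[0,0,1,0,0,0,8],[0,0,1,0,0,0,8],[0,0,0,0,0,0,8]]' 30
```

```text
t: 3.1
tool_pos: [462.7, -293.7, 8.0]
orientation: [-0.001, 0.064, 0.998, 0.0]
wrist_force: [-1.0, -1.0, 0.4]
gripper_width: 0.583
grasp_force: 0.0
t: 3.6
tool_pos: [463.7, -294.3, 9.1]
orientation: [0.0, 0.063, 0.998, -0.0]
wrist_force: [-0.4, -1.0, 0.1]
gripper_width: 0.094
grasp_force: 0.0
t: 4.1
tool_pos: [466.0, -295.6, 101.4]
orientation: [0.004, 0.063, 0.998, -0.002]
wrist_force: [0.5, -0.2, 0.2]
gripper_width: 0.094
grasp_force: 0.0
```

```bash
python3 - <<'E'
from h import *
w=take("wrist",3); a=take("side",3); b=take("scene",3)
k=lambda s,u,v,r:cv2.resize(s["img"][v-r:v+r,u-r:u+r],(260,260))
cv2.imwrite("pics/c4.png",np.hstack([cv2.resize(w["img"][120:480,120:480],(260,260)),k(a,257,345,40),k(b,240,260,40)])[:,:,::-1])
E
```

```text
(no output)
```

View pics/c4.png

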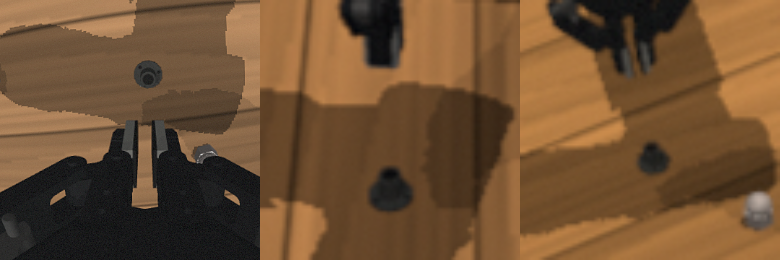

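```bash
python3 - <<'E'
from h import *
np.set_printoptions(precision=1,suppress=True)
p=sense()["tool_pos"];print(p,sense()["orientation"])
for n,tag in (("side",3),("scene",3),("side",2)):
    s=load(n,tag);T=np.array(s["T"])
    for q in [[466,-295.6,101.4],[463.5,-293.5,3],[464,-294,42]]:
        c=np.linalg.inv(T)@np.r_[q,1];print(n,s["fx"]*c[0]/c[2]+s["cx"],s["fy"]*c[1]/c[2]+s["cy"])
s=load("wrist",3);T=np.array(s["T"])
i=s["img"];m=(i.max(2)<62).astype(np.uint8)
# tee blob in wrist3
u0,v0=120+int(148*360/260),120+int(74*360/260);print(u0,v0,onz(s,"wrist",(u0,v0),3),T[:3,3])
# tip midpoint px in wrist3
t=(120+140*360/260,120+122*360/260);o,d=ray(s,"wrist",*t);k=(464-o[0])/d[0];print(t,o+d*k)
E
```

```text
[ 463.3 -294.    96.5] [0.  0.1 1.  0. ]
side 255.14310799310218 330.526120305416
side 255.70442749468756 363.43495942963466
side 255.258584415472 350.64450296628615
scene 236.84456938913374 247.36673727284932
scene 240.94192473461072 269.06544903411975
scene 239.3967689576989 260.5281982200926
side 255.14310799310218 330.526120305416
side 255.70442749468756 363.43495942963466
side 255.258584415472 350.64450296628615
324 222 [ 462.7 -293.8    3. ] [ 391.5 -286.7  270.6]
(313.8461538461538, 288.9230769230769) [ 464.  -299.4  115. ]
```

```bash
python3 -m jog '[[-1,0,-1,0,0,0,8],[-1,0,-1,0,0,0,8],[0,0,-1,0,0,0,8],[0,0,-0.5,0,0,0,8],[0,0,0,0,0,0,8]]' 30
for i in 1 2; do :; done
python3 -m jog '[[0,0,-0.2,0,0,0,8],[0,0,0,0,0,0,8]]'
python3 -m jog '[[0,0,-0.1,0,0,0,8],[0,0,0,0,0,0,8]]'
python3 - <<'E'
from h import *
s=take("side",4)
print(sense()["tool_pos"])
i=s["img"][320:375,215:260]
T=np.linalg.inv(np.array(s["T"]))
for z in (0,5,20):
    c=T@np.r_[sense()["tool_pos"][:2],z,1];print(z,s["fx"]*c[0]/c[2]+s["cx"],s["fy"]*c[1]/c[2]+s["cy"])
for r in range(330,372,2): print(r,s["img"][r,215:250:2].sum(1)//3)
E
```

```text
t: 4.75
tool_pos: [411.0, -293.3, 6.3]
orientation: [-0.003, 0.064, 0.998, 0.001]
wrist_force: [0.5, -0.3, 0.4]
gripper_width: 0.091
grasp_force: 0.0
t: 4.95
tool_pos: [413.6, -294.2, 3.7]
orientation: [-0.0, 0.063, 0.998, 0.0]
wrist_force: [1.4, -0.7, -0.3]
gripper_width: 0.092
grasp_force: 0.0
t: 5.15
tool_pos: [413.7, -294.2, 1.5]
orientation: [0.0, 0.063, 0.998, -0.0]
wrist_force: [-0.2, 0.3, 0.2]
gripper_width: 0.092
grasp_force: 0.0
[ 413.70826347 -294.25640954    1.51773626]
0 232.34135643351556 365.1121496506971
5 232.20331169834628 363.4785045086524
20 231.78543047179213 358.5332261909041
330 [66 69 30 19 37 57 48 23 14 12 18 16 15 71 74 73 71 68]
332 [69 70 58 18 52 65 52 20 13 12 16 14 47 77 74 72 71 68]
334 [68 69 66 14 58 68 51 12 12 16 16 15 67 75 73 73 72 61]
336 [68 68 65 21 60 68 52 14 10 14 16 10 66 74 74 65 53 53]
338 [68 66 67 29 63 68 48 17 18 17 15 12 64 75 66 57 56 54]
340 [68 67 62 36 66 68 41 17 15 14 16 36 73 69 57 55 54 53]
342 [68 62 31 42 67 68 34 43 45 17 15 60 67 59 57 55 55 53]
344 [67 52 25 48 68 65 31 25 15 17 11 38 59 59 56 56 55 52]
346 [68 52 21 4
[... 154 characters left out ...]
 54 54 53]
352 [65 65 71 70 45 50 31 13 13 15 71 26 58 56 54 55 53 51]
354 [67 69 71 72 73 75 43 17 17 17 71 37 57 55 55 56 53 54]
356 [68 73 70 73 72 69 54 14 18 14 66 56 56 56 55 55 53 54]
358 [67 71 71 72 71 66 49 16 13 11 64 61 56 55 54 55 53 56]
360 [65 69 71 72 72 62 46 67 71 56 66 57 55 55 54 52 54 57]
362 [108  91  70  72  72  61  47  74  79  67  57  55  56  56  54  53  54  58]
364 [120 104  70  72  71  58  53  75  80  60  54  54  54  55  54  54  55  57]
366 [122 100  70  71  71  53  58  77  67  57  55  54  57  54  53  53  53  57]
368 [122  75  69  70  71  49  61  74  78  63  54  55  55  55  53  56  56  65]
370 [103  68  70  71  68  47  65  76  77  71  52  53  56  54  53  57  67  72]
```

```bash
for k in 1; do python3 -m jog '[[0,0,-0.1,0,0,0,8],[0,0,0,0,0,0,8]]' | grep -E "tool|wrist_f"; done
python3 -m jog '[[0,0,-0.1,0,0,0,8],[0,0,0,0,0,0,8]]' | grep -E "tool|wrist_f"
python3 -m jog '[[0,0,-0.1,0,0,0,8],[0,0,0,0,0,0,8]]' | grep -E "tool|wrist_f"
python3 -m jog '[[0,0,-0.1,0,0,0,8],[0,0,0,0,0,0,8]]' | grep -E "tool|wrist_f"
```

```text
tool_pos: [413.4, -294.1, -1.4]
wrist_force: [-0.6, -0.1, 0.4]
tool_pos: [413.3, -294.1, -4.0]
wrist_force: [0.2, -0.1, -0.4]
tool_pos: [413.3, -294.1, -6.6]
wrist_force: [0.1, -0.5, -0.9]
tool_pos: [413.3, -294.1, -9.1]
wrist_force: [0.7, 0.2, 0.2]
```

```bash
python3 -m jog '[[0,0,-0.1,0,0,0,8],[0,0,0,0,0,0,8]]' | grep -E "tool|wrist_f"
python3 -m jog '[[0,0,-0.1,0,0,0,8],[0,0,0,0,0,0,8]]' | grep -E "tool|wrist_f"
python3 -m jog '[[0,0,-0.06,0,0,0,8],[0,0,0,0,0,0,8]]' | grep -E "tool|wrist_f"
```

```text
tool_pos: [413.3, -294.1, -11.5]
wrist_force: [0.4, 0.7, -0.7]
tool_pos: [413.3, -294.1, -14.1]
wrist_force: [-0.5, -0.1, -0.9]
tool_pos: [413.4, -294.2, -15.4]
wrist_force: [-0.5, -0.0, -0.1]
```

```bash
python3 - <<'E'
from h import *
s=take("side",5)
for r in range(350,378,2): print(r,s["img"][r,215:250:2].sum(1)//3)
E
```

```text
350 [66 61 30 34 67 65 38 25 18 18 14 28 58 58 56 54 54 52]
352 [66 65 21 32 56 56 31 25 16 12 14 21 59 56 55 55 52 54]
354 [65 71 25 10 34 34 21 17 10 15 23 22 58 56 54 55 53 52]
356 [67 72 70 29 14 13 12 16 12 10 49 32 59 56 54 54 53 54]
358 [66 71 72 69 52 48 38 16 12 11 66 40 52 54 53 54 53 54]
360 [67 71 70 72 72 65 51 13 17 14 65 50 55 53 55 54 55 58]
362 [117 122  70  72  71  62  50  12  18  16  63  56  56  55  54  53  55  56]
364 [120 122  70  70  71  58  53  17  18  11  64  64  55  55  53  52  54  57]
366 [122  94  69  72  72  53  58  72  59  55  59  54  54  53  53  52  53  57]
368 [123  76  69  70  70  49  62  72  62  58  55  55  55  52  53  56  54  68]
370 [103  67  72  71  70  45  66  76  67  57  54  54  55  54  53  57  64  73]
372 [78 69 71 70 70 42 69 75 75 56 54 54 54 53 53 68 71 71]
374 [69 71 69 71 68 42 69 76 78 55 52 54 55 52 53 56 66 73]
376 [72 69 70 69 68 43 68 76 75 61 52 55 54 52 53 57 71 73]
```

```bash
python3 -m jog '[[0,0,-0.06,0,0,0,8],[0,0,0,0,0,0,8]]' | grep -E "tool|wrist_f"
python3 -m jog '[[0,0,-0.06,0,0,0,8],[0,0,0,0,0,0,8]]' | grep -E "tool|wrist_f"
python3 -m jog '[[0,0,-0.04,0,0,0,8],[0,0,0,0,0,0,8]]' | grep -E "tool|wrist_f"
```

```text
tool_pos: [413.4, -294.2, -16.9]
wrist_force: [-0.9, 0.2, 0.2]
tool_pos: [413.4, -294.2, -18.4]
wrist_force: [0.3, 0.1, 0.3]
tool_pos: [413.4, -294.2, -19.3]
wrist_force: [-0.2, 0.5, 0.4]
```

```bash
python3 -m jog '[[0,0,-0.04,0,0,0,8],[0,0,0,0,0,0,8]]' | grep -E "tool|wrist_f"
python3 -m jog '[[0,0,-0.04,0,0,0,8],[0,0,0,0,0,0,8]]' | grep -E "tool|wrist_f"
python3 -m jog '[[0,0,-0.04,0,0,0,8],[0,0,0,0,0,0,8]]' | grep -E "tool|wrist_f"
python3 -m jog '[[0,0,-0.04,0,0,0,8],[0,0,0,0,0,0,8]]' | grep -E "tool|wrist_f"
```

```text
tool_pos: [413.4, -294.2, -20.3]
wrist_force: [0.6, -0.6, 0.7]
tool_pos: [413.4, -294.2, -21.3]
wrist_force: [0.2, 0.2, 0.3]
tool_pos: [413.4, -294.2, -22.4]
wrist_force: [0.5, -0.7, -0.0]
tool_pos: [413.4, -294.2, -23.3]
wrist_force: [-0.9, -0.2, 0.1]
```

```bash
python3 -m jog '[[0,0,-0.04,0,0,0,8],[0,0,0,0,0,0,8]]' | grep -E "tool|wrist_f"
python3 -m jog '[[0,0,-0.04,0,0,0,8],[0,0,0,0,0,0,8]]' | grep -E "tool|wrist_f"
python3 -m jog '[[0,0,-0.04,0,0,0,8],[0,0,0,0,0,0,8]]' | grep -E "tool|wrist_f"
python3 - <<'E'
from h import *
s=take("side",6)
for r in range(360,378): print(r,s["img"][r,221:240:2].sum(1)//3)
E
```

```text
tool_pos: [413.4, -294.2, -24.3]
wrist_force: [-0.4, 0.7, 0.3]
tool_pos: [413.4, -294.2, -25.3]
wrist_force: [-0.3, -0.3, 0.4]
tool_pos: [413.4, -294.2, -26.4]
wrist_force: [-0.5, 0.3, -0.6]
360 [52 11 14 17 15 15 11 38 44 52]
361 [68 30 23 17 13 13  8 57 46 53]
362 [72 65 57 47 15 17 11 64 45 50]
363 [72 72 62 54 17 15 15 63 51 52]
364 [71 73 59 55 15 17 14 61 56 56]
365 [73 71 56 60 16 17 18 62 58 56]
366 [70 71 56 61 19 18 13 52 58 56]
367 [71 71 51 69 17 16 11 48 64 55]
368 [70 70 49 67 19 19 15 57 67 56]
369 [70 71 48 67 60 53 48 65 61 55]
370 [71 70 47 67 68 63 57 58 55 55]
371 [70 70 44 66 75 62 57 53 53 56]
372 [71 70 42 67 76 62 58 53 54 53]
373 [70 70 42 68 78 59 57 54 55 54]
374 [69 70 41 68 75 58 57 53 53 53]
375 [71 69 43 70 77 65 55 53 55 55]
376 [71 65 43 70 76 68 57 52 54 54]
377 [70 65 43 71 76 75 54 53 54 53]
```

```bash
python3 -m jog '[[0,0,-0.04,0,0,0,8],[0,0,0,0,0,0,8]]' | grep -E "tool|wrist_f"
python3 -m jog '[[0,0,-0.04,0,0,0,8],[0,0,0,0,0,0,8]]' | grep -E "tool|wrist_f"
python3 -m jog '[[0,0,-0.04,0,0,0,8],[0,0,0,0,0,0,8]]' | grep -E "tool|wrist_f"
python3 -m jog '[[0,0,-0.04,0,0,0,8],[0,0,0,0,0,0,8]]' | grep -E "tool|wrist_f"
```

```text
tool_pos: [413.6, -294.3, -27.1]
wrist_force: [-0.0, 0.5, 1.3]
tool_pos: [413.6, -294.3, -27.2]
wrist_force: [-2.6, 3.4, 10.3]
tool_pos: [413.6, -294.3, -27.2]
wrist_force: [-4.7, 5.7, 19.0]
tool_pos: [413.7, -294.4, -27.3]
wrist_force: [-7.6, 7.8, 26.8]
```

```bash
python3 -m jog '[[0,0,1,0,0,0,40],[0,0,1,0,0,0,50],[1,0,1,0,0,0,50],[1,0,0,0,0,0,50],[0,0,-1,0,0,0,50]]' 30
python3 -m jog '[[0,0,-1,0,0,0,50],[0,0,-0.5,0,0,0,50],[0,0,0,0,0,0,50]]' 30
python3 -m jog '[[0,0,0,0,0,0,8],[0,0,0,0,0,0,8],[0,0,0,0,0,0,8],[0,0,0,0,0,0,8],[0,0,0,0,0,0,8]]' 30
```

```text
t: 10.0
tool_pos: [469.6, -295.9, 23.5]
orientation: [0.005, 0.062, 0.998, -0.002]
wrist_force: [-0.9, 0.1, -1.1]
gripper_width: 0.586
grasp_force: 0.0
t: 10.3
tool_pos: [461.9, -293.7, -19.5]
orientation: [-0.002, 0.064, 0.998, 0.001]
wrist_force: [0.5, -0.0, 0.2]
gripper_width: 0.583
grasp_force: 0.0
t: 10.8
tool_pos: [464.5, -294.7, -16.3]
orientation: [0.001, 0.063, 0.998, -0.001]
wrist_force: [-0.9, 1.0, 6.5]
gripper_width: 0.166
grasp_force: 29.5
```

```bash
python3 -m jog '[[0,0,0.5,0,0,0,8],[0,0,0.8,0,0,0,8],[0,0,0.8,0,0,0,8],[0,0,0.8,0,0,0,8],[0,0,0.1,0,0,0,8]]' 30
python3 - <<'E'
from h import *
s=take("side",7)
i=s["img"];m=(i[355:372,245:270].max(2)<62);print(m.sum())
T=np.linalg.inv(np.array(s["T"]));c=T@np.r_[463.5,-293.5,74,1];print(s["fx"]*c[0]/c[2]+s["cx"],s["fy"]*c[1]/c[2]+s["cy"])
for r in range(322,352): print(r,i[r,244:272:2].sum(1)//3)
E
```

```text
t: 11.3
tool_pos: [465.2, -295.0, 60.6]
orientation: [0.003, 0.063, 0.998, -0.001]
wrist_force: [0.4, -0.5, 0.2]
gripper_width: 0.165
grasp_force: 29.2
0
254.45358385426954 339.4952941188454
322 [ 22  55  67  63  31  28  18  19  15 111 120 121 119 115]
323 [ 19  46  55  55  25  25  17  18  12 111 121 120 119 116]
324 [ 13  35  44  43  20  20  13  14  11 109 119 120 119 114]
325 [ 12  21  33  34  16  16  14  16  13 109 120 121 119 116]
326 [ 21  18  32  32  19  12  12  12  11 108 121 122 120 117]
327 [ 45  11  26  23  16  16  12  13  17 107 122 123 120 117]
328 [78 10 16 16 14 16 14 15 20 79 85 87 86 84]
329 [97 11 12 16 15 16 11 20 37 63 68 69 69 65]
330 [121  21  10  15  17  16  14  22  40  61  69  70  68  66]
331 [125  53  40  23  14  17  10  43  43  61  69  71  70  68]
332 [125 112 112  54  15  18  14  60  45  60  68  71  69  68]
333 [126 125 125  57  17  17  13  65  47  67  68  71  69  68]
334 [125 124 122  57  15  19  15  63  56  72  67  71  69  63]
335 [89 88 87 56 13 18 16 63 57 70 69 72 70 59]
336 [70 70 69 61 15 14 12 62 57 63 69 72 68 54]
337 [70 69 69 62 14 16 16 63 58 49 67 72 64 54]
338 [73 69 66 62 15 17 10 61 55 41 68 72 55 54]
339 [72 69 62 56 18 17 14 63 50 37 68 70 54 52]
340 [73 71 60 48 47 45 45 67 37 33 67 69 55 53]
341 [71 70 60 35 37 38 35 44 30 38 68 65 55 53]
342 [71 70 65 39 35 29 29 31 26 57 67 60 55 53]
343 [71 69 69 49 34 29 29 30 39 69 68 56 53 52]
344 [71 69 68 62 46 36 31 43 67 71 66 55 57 54]
345 [72 68 68 66 67 67 65 66 73 71 61 53 55 53]
346 [70 70 66 66 72 73 72 70 72 71 58 53 55 53]
347 [71 69 66 65 72 72 71 69 72 71 58 55 54 53]
348 [69 69 66 64 70 72 71 69 71 70 57 54 54 52]
349 [69 69 67 67 70 71 71 68 71 68 58 54 54 54]
350 [69 69 66 70 72 71 70 70 72 69 59 56 55 52]
351 [69 68 67 70 71 72 70 69 71 69 58 55 54 53]
```

```bash
python3 -m jog '[[0,0,-0.8,0,0,0,8],[0,0,-0.8,0,0,0,8],[0,0,-0.8,0,0,0,8],[0,0,-0.5,0,0,0,8],[0,0,0,0,0,0,8]]' 30
python3 -m jog '[[0,0,0,0,0,0,30],[0,0,0,0,0,0,30],[0,0,0.2,0,0,0,30],[0,0,0,0,0,0,30]]' 30
python3 -m jog '[[0,0,0,0,0,0,8],[0,0,0,0,0,0,8],[0,0,0,0,0,0,8],[0,0,0,0,0,0,8]]' 30
```

```text
t: 11.85
tool_pos: [462.6, -293.8, -16.7]
orientation: [-0.001, 0.063, 0.998, 0.0]
wrist_force: [0.3, 0.4, 0.1]
gripper_width: 0.163
grasp_force: 32.6
t: 12.25
tool_pos: [464.2, -294.6, -9.1]
orientation: [0.001, 0.063, 0.998, -0.0]
wrist_force: [0.3, 0.3, -0.6]
gripper_width: 0.351
grasp_force: 0.0
t: 12.65
tool_pos: [463.8, -294.4, -9.7]
orientation: [0.0, 0.063, 0.998, -0.0]
wrist_force: [-0.2, 1.4, 5.9]
gripper_width: 0.145
grasp_force: 29.4
```

```bash
python3 -m jog '[[0,0,0,0,0,0,30],[0,0,0,0,0,0,30],[0,0,-0.2,0,0,0,30],[0,0,0,0,0,0,30]]' 30
python3 -m jog '[[0,0,0,0,0,0,8],[0,0,0,0,0,0,8],[0,0,0,0,0,0,8],[0,0,0,0,0,0,8]]' 30
python3 -m jog '[[0,0,0.5,0,0,0,8],[0.12,0.2,1,0,0,0,8],[0.12,0.9,1,0,0,0,8],[0.12,1,1,0,0,0,8],[0.12,1,0,0,0,0,8]]' 30
python3 -m jog '[[0,1,0,0,0,0,8],[0,1,0,0,0,0,8],[0,1,0,0,0,0,8],[0,1,0,0,0,0,8],[0,1,0,0,0,0,8]]' 30
python3 -m jog '[[0,0.9,0,0,0,0,8],[0,0.5,0,0,0,0,8],[0,0,0,0,0,0,8],[0,0,0,0,0,0,8]]' 30
```

```text
t: 13.05
tool_pos: [462.7, -293.9, -16.3]
orientation: [-0.001, 0.064, 0.998, 0.0]
wrist_force: [-1.0, 0.5, -0.1]
gripper_width: 0.352
grasp_force: 0.0
t: 13.45
tool_pos: [463.5, -294.2, -15.2]
orientation: [0.0, 0.064, 0.998, 0.0]
wrist_force: [0.3, 0.6, -0.8]
gripper_width: 0.161
grasp_force: 29.2
t: 13.95
tool_pos: [478.3, -217.0, 77.2]
orientation: [0.004, 0.063, 0.998, -0.001]
wrist_force: [0.7, -0.6, -0.4]
gripper_width: 0.164
grasp_force: 29.3
t: 14.45
tool_pos: [475.7, -90.8, 73.4]
orientation: [0.001, 0.063, 0.998, 0.0]
wrist_force: [0.4, 0.3, -1.1]
gripper_width: 0.162
grasp_force: 29.3
t: 14.85
tool_pos: [475.6, -56.9, 72.7]
orientation: [0.0, 0.063, 0.998, -0.0]
wrist_force: [-0.7, 0.3, -0.1]
gripper_width: 0.161
grasp_force: 29.3
```

```bash
python3 -m jog '[[0,0,-0.9,0,0,0,8],[0,0,-0.8,0,0,0,8],[0,0,-0.5,0,0,0,8],[0,0,-0.25,0,0,0,8],[0,0,0,0,0,0,8]]' 30
python3 -m jog '[[0,0,-0.05,0,0,0,8],[0,0,0,0,0,0,8]]' 30
```

```text
t: 15.35
tool_pos: [474.9, -57.5, 10.5]
orientation: [-0.001, 0.064, 0.998, -0.0]
wrist_force: [-0.3, 0.4, -0.5]
gripper_width: 0.162
grasp_force: 29.3
t: 15.55
tool_pos: [476.0, -56.9, 10.4]
orientation: [0.001, 0.064, 0.998, 0.0]
wrist_force: [0.2, -0.3, -0.9]
gripper_width: 0.162
grasp_force: 29.3
```

```bash
python3 -m jog '[[0,0,-0.06,0,0,0,8],[0,0,0,0,0,0,8]]' 30
python3 -m jog '[[0,0,0,0,0,0,20],[0,0,0,0,0,0,26],[0,0,0,0,0,0,30],[0,0,0,0,0,0,30]]' 30
python3 -m jog '[[0,0,0.5,0,0,0,40],[0,0,1,0,0,0,50],[0,-1,1,0,0,0,50],[0,-1,1,0,0,0,50],[0,-1,1,0,0,0,50]]' 30
python3 -m jog '[[0,-1,1,0,0,-0.5,50],[0.5,-1,0,0,0,-0.5,50],[0.5,-1,0,0,0,-0.5,50],[0.5,-1,0,0,0,-0.5,50],[0,0,0,0,0,0,50]]' 30
python3 - <<'E'
from h import *
np.set_printoptions(precision=1,suppress=True)
print(sense()["tool_pos"],sense()["orientation"])
w=take("wrist",8);a=take("scene",8);b=take("side",8)
k=lambda s,u,v,r:cv2.resize(s["img"][v-r:v+r,u-r:u+r],(260,260))
cv2.imwrite("pics/c5.png",np.hstack([cv2.resize(w["img"],(400,300)),cv2.resize(b["img"][250:325,240:365],(400,300),interpolation=cv2.INTER_CUBIC)])[:,:,::-1])
E
```

```text
t: 15.75
tool_pos: [475.6, -56.7, 8.5]
orientation: [0.0, 0.063, 0.998, 0.0]
wrist_force: [-0.5, 0.2, 0.1]
gripper_width: 0.164
grasp_force: 29.3
t: 16.15
tool_pos: [475.5, -56.7, 8.3]
orientation: [0.0, 0.063, 0.998, -0.0]
wrist_force: [0.6, -0.2, -0.1]
gripper_width: 0.352
grasp_force: 0.0
t: 16.65
tool_pos: [475.3, -132.4, 121.9]
orientation: [0.0, 0.063, 0.998, 0.0]
wrist_force: [1.1, 0.2, 0.3]
gripper_width: 0.587
grasp_force: 0.0
t: 17.15
tool_pos: [513.6, -234.0, 144.9]
orientation: [-0.0, 0.204, 0.979, -0.0]
wrist_force: [-0.7, 0.8, -0.4]
gripper_width: 0.584
grasp_force: 0.0
[ 513.6 -234.   144.9] [-0.   0.2  1.  -0. ]
```

View pics/c5.png

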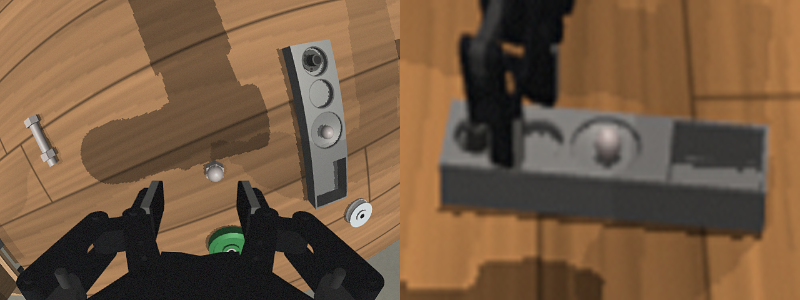

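```bash
python3 - <<'E'
from h import *
np.set_printoptions(precision=1,suppress=True)
w=load("wrist",8)
i=w["img"][250:310,315:375].astype(int)
m=(((i.max(2)-i.min(2))<30)&(i.max(2)>95)).astype(np.uint8)
n,l,st,ce=cv2.connectedComponentsWithStats(m);k=1+np.argmax(st[1:,4]);print(st[k],ce[k])
p=np.argwhere(l==k)[:,::-1]+[315,250]
c,r=cv2.minEnclosingCircle(p.astype(np.float32));print(c,r)
for z in(15,19): print(onz(w,"wrist",c,z),onz(w,"wrist",ce[k]+[315,250],z))
T=np.array(w["T"]);cc=np.linalg.inv(T)@np.r_[570.9,-237.2,19,1];t=np.arctan2(np.hypot(*cc[:2]),cc[2])*w["fx"]/np.hypot(*cc[:2]);print(w["cx"]+t*cc[0],w["cy"]+t*cc[1])
s=cv2.resize(w["img"][250:310,315:375],(60,60))
for r in range(12,48): print("".join("#" if x else "." for x in m[r]))
E
```

```text
[ 15  12  28  29 591] [29.1 27. ]
(343.5, 275.0) 15.692455291748047
[ 568.8 -237.2   15. ] [ 570.9 -237.5   15. ]
[ 567.2 -236.8   19. ] [ 569.2 -237.    19. ]
344.6794550147136 278.78114740806467
.............................#.#........#...................
...........................######........#..................
.........................##########......#..................
......................####.......####.......................
.....................##......####...###.....................
...................##...##..######.#####..#.................
.................###.##.############..#####.................
...............####...#####################.................
...............####...#####################.................
...............###..#######################.................
...............##...#######################.................
...............##..########################.................
...............##.#########################.................
...............##.#########################.................
..................#########################......
[... 592 characters left out ...]
########.....................
....................##################......................
......................###############.......................
......................##############........................
........................##########..........................
............................................................
............................................................
............................................................
............................................................
............................................................
............................................................
............................................................
```

```bash
python3 -m jog '[[0.8,-0.05,-0.8,0,0,0,50],[0.8,-0.04,-0.8,0,0,0,50],[0.69,-0.04,-0.8,0,0,0,50],[0,0,-0.8,0,0,0,50],[0,0,0,0,0,0,50]]' 30
python3 -m jog '[[0,0,-0.8,0,0,0,50],[0,0,-0.8,0,0,0,50],[0,0,-0.8,0,0,0,50],[0,0,-0.8,0,0,0,50],[0,0,-0.08,0,0,0,50]]' 30
python3 -m jog '[[0,0,0,0,0,0,30],[0,0,0,0,0,0,14],[0,0,0,0,0,0,14],[0,0,0,0,0,0,14],[0,0,0,0,0,0,14]]' 30
```

```text
t: 17.8
tool_pos: [568.1, -233.2, 62.7]
orientation: [-0.003, 0.201, 0.98, 0.0]
wrist_force: [-0.2, 0.2, -0.7]
gripper_width: 0.585
grasp_force: 0.0
t: 18.3
tool_pos: [568.6, -234.1, -17.2]
orientation: [-0.002, 0.201, 0.979, 0.0]
wrist_force: [-0.8, 0.3, -0.6]
gripper_width: 0.584
grasp_force: 0.0
t: 18.8
tool_pos: [571.5, -235.2, -14.1]
orientation: [0.002, 0.201, 0.979, -0.0]
wrist_force: [-1.8, 2.7, 7.3]
gripper_width: 0.258
grasp_force: 29.7
```

```bash
python3 -m jog '[[0,0,0.6,0,0,0,14],[0,0,0.9,0,0,0.4,14],[-0.3,0.4,0.9,0,0,0.4,14],[-0.3,0.8,0.9,0,0,0.4,14],[-0.3,0.9,0,0,0,0.4,14]]' 30
python3 -m jog '[[-0.3,0.9,0,0,0,0.43,14],[-0.3,0.9,0,0,0,0,14],[-0.3,0.9,0,0,0,0,14],[-0.27,0.9,0,0,0,0,14],[0,0,0,0,0,0,14]]' 30
python3 -m jog '[[0,0.7,0,0,0,0,14],[0,0.4,0,0,0,0,14],[0,0,0,0,0,0,14],[0,0,0,0,0,0,14]]' 30
```

```text
t: 19.3
tool_pos: [549.9, -182.9, 70.3]
orientation: [0.004, 0.09, 0.996, -0.0]
wrist_force: [0.8, 1.3, -1.3]
gripper_width: 0.253
grasp_force: 29.5
t: 19.8
tool_pos: [518.0, -90.5, 66.9]
orientation: [0.0, 0.06, 0.998, 0.0]
wrist_force: [0.3, 0.2, -0.6]
gripper_width: 0.262
grasp_force: 29.5
t: 20.2
tool_pos: [518.6, -65.3, 66.4]
orientation: [0.0, 0.061, 0.998, -0.0]
wrist_force: [0.1, -0.2, -1.3]
gripper_width: 0.26
grasp_force: 29.6
```

```bash
python3 -m jog '[[0.03,0.13,-0.8,0,0,0,14],[0,0,-0.8,0,0,0,14],[0,0,-0.4,0,0,0,14],[0,0,-0.2,0,0,0,14],[0,0,0,0,0,0,14]]' 30
python3 -m jog '[[0,0,-0.06,0,0,0,14],[0,0,0,0,0,0,14]]' 30
python3 -m jog '[[0,0,-0.04,0,0,0,14],[0,0,0,0,0,0,14]]' 30
```

```text
t: 20.7
tool_pos: [519.1, -62.2, 11.0]
orientation: [-0.0, 0.062, 0.998, -0.0]
wrist_force: [-0.5, -0.1, -0.5]
gripper_width: 0.26
grasp_force: 29.5
t: 20.9
tool_pos: [519.8, -61.8, 10.4]
orientation: [0.001, 0.061, 0.998, 0.0]
wrist_force: [-0.1, -0.1, -0.6]
gripper_width: 0.258
grasp_force: 29.5
t: 21.1
tool_pos: [519.4, -61.7, 9.0]
orientation: [0.0, 0.061, 0.998, 0.0]
wrist_force: [0.0, 0.2, -0.5]
gripper_width: 0.26
grasp_force: 29.5
```

```bash
python3 -m jog '[[0,0,0,0,0,0,24],[0,0,0,0,0,0,30],[0,0,0,0,0,0,36],[0,0,0,0,0,0,36]]' 30
python3 -m jog '[[0,0,0.5,0,0,0,36],[0,0,1,0,0,0,60],[0,0,1,0,0,0,85],[0,0,1,0,0,0,85],[0,0,1,0,0,0,85]]' 30
python3 -m jog '[[0,-0.8,1,0,0,0,85],[0,-0.8,0.5,0,0,0,85],[0,0,0,0,0,0,85],[0,0,0,0,0,0,85],[0,0,0,0,0,0,85]]' 30
python3 - <<'E'
from h import *
np.set_printoptions(precision=2,suppress=True)
print(sense()["tool_pos"],sense()["orientation"])
w=take("wrist",9);a=take("scene",9);b=take("side",9)
top=lambda s:s["img"][170:200]
v=np.hstack([cv2.resize(w["img"][60:360,300:640],(400,353)),cv2.resize(a["img"][150:300,300:470],(400,353),interpolation=cv2.INTER_CUBIC)])
cv2.imwrite("pics/c6.png",v[:,:,::-1])
m=((w["img"].max(2).astype(int)-w["img"].min(2))<30)&(w["img"].max(2)>100)
n,l,st,ce=cv2.connectedComponentsWithStats(m.astype(np.uint8))
for k in np.argsort(-st[1:,4])[:3]+1: print(st[k],ce[k])
E
```

```text
t: 21.5
tool_pos: [519.4, -61.7, 8.9]
orientation: [0.0, 0.061, 0.998, 0.0]
wrist_force: [0.7, 0.5, 0.5]
gripper_width: 0.419
grasp_force: 0.0
t: 22.0
tool_pos: [519.1, -61.8, 122.4]
orientation: [0.0, 0.061, 0.998, 0.0]
wrist_force: [0.8, 0.2, 0.4]
gripper_width: 0.995
grasp_force: 0.0
t: 22.5
tool_pos: [518.6, -101.2, 157.8]
orientation: [-0.001, 0.061, 0.998, 0.0]
wrist_force: [0.2, 1.2, -1.1]
gripper_width: 0.992
grasp_force: 0.0
[ 518.64 -101.21  157.79] [-0.    0.06  1.    0.  ]
[ 330  216   76  168 8450] [364.25 294.56]
[491 461  42  19 496] [514.43 471.64]
[394 390  36  27 457] [410.13 402.65]
```

View pics/c6.png

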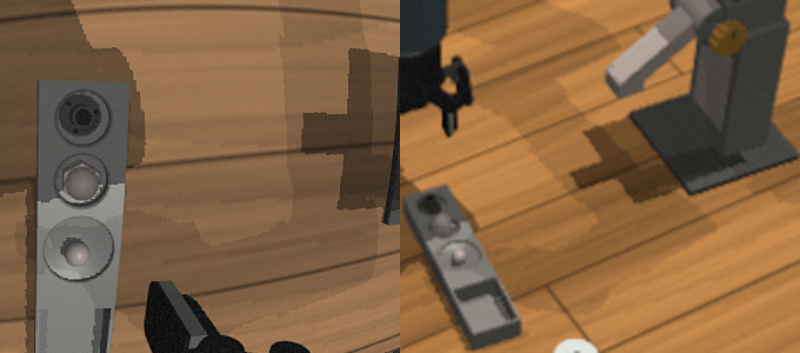

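```bash
python3 -m jog '[[-0.4,0.9,0.1,0,0,0,85],[-0.4,0.9,0.1,0,0,0,85],[-0.4,0.9,0.1,0,0,0,85],[-0.4,0.9,0.1,0,0,0,85],[-0.4,0.9,0.1,0,0,0,85]]' 30
python3 -m jog '[[-0.4,0.9,0,0,0,0,85],[-0.4,0.9,0,0,0,0,85],[-0.4,0.9,0,0,0,0,85],[-0.4,0.9,0,0,0,0,85],[0,0,0,0,0,0,85]]' 30
python3 - <<'E'
from h import *
np.set_printoptions(precision=1,suppress=True,linewidth=200)
print(sense()["tool_pos"])
w=take("wrist",10);a=take("scene",10);b=take("side",10)
T=np.array(w["T"]);print(T[:3,3])
for q in [[508,206,150],[508,188,150],[508,256,0],[488,186,150]]:
    cc=np.linalg.inv(T)@np.r_[q,1];t=np.arctan2(np.hypot(*cc[:2]),cc[2])*w["fx"]/np.hypot(*cc[:2]);print(q,w["cx"]+t*cc[0],w["cy"]+t*cc[1])
def asc(i,step):
    for r in range(0,i.shape[0],step):
        print("".join(("#" if p.max()<70 else "o") if int(p.max())-int(p.min())<22 else "." for p in i[r,::step]))
print("scene");asc(a["img"][170:240,375:485],1)
print("wrist");asc(w["img"][:,320:],5)
E
```

```text
t: 23.15
tool_pos: [468.5, 11.9, 171.0]
orientation: [-0.0, 0.061, 0.998, -0.0]
wrist_force: [0.3, -0.4, -1.1]
gripper_width: 0.996
grasp_force: 0.0
t: 23.65
tool_pos: [428.2, 102.8, 171.1]
orientation: [-0.0, 0.06, 0.998, 0.0]
wrist_force: [-0.0, -1.1, -0.2]
gripper_width: 0.995
grasp_force: 0.0
[428.2 102.8 171.1]
[354.9 110.5 341. ]
[508, 206, 150] 488.77426300276653 354.95030842257887
[508, 188, 150] 464.32343562712776 359.88157756567523
[508, 256, 0] 475.6766693136824 265.6774055286191
[488, 186, 150] 463.4452945066512 335.44381866082693
scene
........................o.oooooooooooooooooo.......##oo#o.............##################......................
.......................oooooooooooooooooooo........##ooooo...........###################......................
......................ooo.oooooooooooooooo.........##ooooo..........####################......................
....................oooooooooooooooooooo...........##ooooooo......#####################o......................
...................o.o.oooooooooooooooo............##oooooooooooo######################..............
[... 12770 characters left out ...]
####################.....###################oooooo
#################################......####################ooooo
################################......#####################ooooo
################################......######################oooo
###############################.......########################oo
###############################.......#######################ooo
##############################.......#########################oo
###############################......###############o#########oo
#################################....###########################
##################################..############################
#########################################o.#####################
```

```bash
python3 - <<'E'
from h import *
np.set_printoptions(precision=1,suppress=True,linewidth=200)
a,w=load("scene",10),load("wrist",10)
for n in [(397.7,199),(423,232),(469,215.8)]: print(onz(a,"scene",n,0))
P=[onz(a,"scene",n,150) for n in [(387.7,184.5),(392.3,190.7),(402.3,187.5)]]
print(np.array(P),np.linalg.norm(P[1]-P[0]),np.linalg.norm(P[2]-P[1]))
for z in (0,6): print(*[onz(w,"wrist",n,z) for n in [(495,199),(494,235),(485,290)]])
i=w["img"]
def asc(i,step):
    for r in range(0,i.shape[0],step):
        print("".join("%x"%(int(p.max())//16) if int(p.max())-int(p.min())<22 else "." for p in i[r,::step]))
asc(i[270:400:2,410:560:2],1)
E
```

```text
[434.8 278.1   0. ]
[598.8 263.3   0. ]
[611.4 431.8   0. ]
[[495.7 188.1 150. ]
 [525.6 184.9 150. ]
 [528.3 218.5 150. ]] 30.029251435197622 33.71112690110009
[438.8 277.6   0. ] [476.7 276.7   0. ] [538.4 268.5   0. ]
[437.3 274.7   6. ] [474.6 273.8   6. ] [535.2 265.7   6. ]
.......................................123232232223222233222222222222322222
......................................2132323232232222232322222332322222222
......................................1232232222332232222332232223222233222
.................................2..3.2222323332233222323232223332223222222
...........................32.3.......2222232322322223332232223223222222222
..................332333..............1223323232222222222322323223222222222
.........3.3.323..3...................1222222233332223222333223233222223222
.....3.3.3............................1232223322223232232222223322222222222
.333.................................21223322232222322222222332222223222222
.....................................21322222322323222223323232232232222222
.....................................2223222232222222233223
[... 3420 characters left out ...]
1011111101111111
...............011111111111101111111111102111122122211121011211111111122112
..............1111122211111112221111101110112212211122211211211111101111111
.............11111111010111121111111110112321212122221222121121111011110110
............111011112101121112111111122121222121122111112222221111111212202
...........2111010111111111111111111111222112222222121112121111111101112111
...........1111111101110101101210112121221211221112222121111122221111012111
..........11212121101211111022101121112221121222211211121122122212111111111
.........010111111111122121101101111112221221112111112111222212120111121111
........0111111111111111111112011111122211212111212122222211112221121111112
```

```bash
python3 -m jog '[[0.6,-0.8,0,0,0,0,85],[0.6,-0.8,0,0,0,0,85],[0.6,-0.8,0,0,0,0,85],[0.6,-0.8,0,0,0,0,85],[0.6,-0.8,0,0,0,0,85]]' 30
python3 -m jog '[[0.6,-0.8,0,0,0,0,85],[0.6,-0.8,0,0,0,0,85],[0.6,-0.8,0,0,0,0,85],[0.51,-0.4,0,0,0,0,85],[0,0,0,0,0,0,85]]' 30
python3 -m jog '[[0,0,0,0,0,0,85],[0,0,0,0,0,0,85],[0,0,0,0,0,0,85]]' 30
python3 - <<'E'
from h import *
np.set_printoptions(precision=1,suppress=True,linewidth=200)
print(sense()["tool_pos"])
w=take("wrist",11);T=np.array(w["T"])
g=w["img"].astype(int)
# wood is saturated; tray grey: detect rows of grey extents
m=((g.max(2)-g.min(2))<30)
for v in range(120,330,12):
    c=np.flatnonzero(m[v,200:440])+200
    runs=np.split(c,np.flatnonzero(np.diff(c)>3)+1)
    print(v,[(r[0],r[-1]) for r in runs if len(r)>4])
E
```

```text
t: 24.3
tool_pos: [504.9, -1.0, 171.0]
orientation: [-0.0, 0.062, 0.998, -0.0]
wrist_force: [0.2, 1.2, -0.5]
gripper_width: 1.001
grasp_force: 0.0
t: 24.8
tool_pos: [562.7, -71.5, 170.2]
orientation: [-0.001, 0.063, 0.998, -0.0]
wrist_force: [0.3, 0.1, -0.5]
gripper_width: 0.993
grasp_force: 0.0
t: 25.1
tool_pos: [561.7, -68.9, 171.5]
orientation: [0.0, 0.061, 0.998, 0.0]
wrist_force: [-0.6, 0.4, 1.3]
gripper_width: 0.992
grasp_force: 0.0
[561.7 -68.9 171.5]
120 [(np.int64(287), np.int64(361))]
132 [(np.int64(287), np.int64(362))]
144 [(np.int64(287), np.int64(362))]
156 [(np.int64(287), np.int64(400))]
168 [(np.int64(271), np.int64(361))]
180 [(np.int64(200), np.int64(214)), (np.int64(287), np.int64(364))]
192 [(np.int64(287), np.int64(360))]
204 [(np.int64(288), np.int64(360))]
216 [(np.int64(287), np.int64(359))]
228 [(np.int64(288), np.int64(359))]
240 [(np.int64(288), np.int64(358))]
252 [(np.int64(288), np.int64(358))]
264 [(np.int64(289), np.int64(357))]
276 [(np.int64(289), np.int64(357))]
288 [(np.int64(289), np.int64(356))]
300 [(np.int64(200), np.int64(212)), (np.int64(290), np.int64(356)), (np.int64(428), np.int64(439))]
312 [(np.int64(200), np.int64(215)), (np.int64(290), np.int64(355)), (np.int64(425), np.int64(439))]
324 [(np.int64(200), np.int64(216)), (np.int64(291), np.int64(354)), (np.int64(424), np.int64(439))]
```

```bash
python3 - <<'E'
from h import *
np.set_printoptions(precision=2,suppress=True)
w=load("wrist",11)
for rows in [{192:(287,360),204:(287.5,360),216:(287.5,359.5),228:(288,359),240:(288,358.5),252:(288.5,358),264:(289,357.5),276:(289,357),288:(289.5,356.5),300:(290,356),312:(290,355),324:(291,354)}]:
    L=np.array([onz(w,"wrist",(l,v),32)[:2] for v,(l,r) in rows.items()]);R=np.array([onz(w,"wrist",(r+1,v),32)[:2] for v,(l,r) in rows.items()])
    for q in (L,R):
        k,c=np.polyfit(q[:,0],q[:,1],1);print(np.degrees(np.arctan(k)),k*561+c)
print(sense()["orientation"])
# dish circle/pocket x check
g=w["img"]; i=g[120:330,285:365]
c=cv2.HoughCircles(cv2.medianBlur(cv2.cvtColor(i,cv2.COLOR_RGB2GRAY),3),cv2.HOUGH_GRADIENT,1,30,param1=60,param2=14,minRadius=17,maxRadius=36)
for x in c[0][:5]: print(x+[285,120,0],onz(w,"wrist",x[:2]+[285,120],32))
E
```

```text
-7.145928749329297 -98.16301052285289
-7.53312714327619 -35.05371785262682
[0.   0.06 1.   0.  ]
[323.5 224.5  30.8] [570.51 -68.27  32.  ]
[324.5 164.5  24. ] [519.27 -61.2   32.  ]
[321.5 295.5  31.9] [637.36 -78.2   32.  ]
```

```bash
python3 -m jog '[[-0.03,0.08,-0.8,0,0,-0.04,85],[0,0,-0.8,0,0,0,85],[0,0,-0.8,0,0,0,85],[0,0,-0.8,0,0,0,85],[0,0,-0.8,0,0,0,85]]' 30
python3 -m jog '[[0,0,-0.8,0,0,0,85],[0,0,-0.4,0,0,0,85],[0,0,0,0,0,0,85],[0,0,0,0,0,0,85],[0,0,0,0,0,0,85]]' 30
python3 - <<'E'
from h import *
np.set_printoptions(precision=2,suppress=True)
print(sense()["tool_pos"],sense()["orientation"])
w=take("wrist",12);g=w["img"].astype(int);m=((g.max(2)-g.min(2))<30)
for v in (180,220,250,280,300,320):
    c=np.flatnonzero(m[v,150:490])+150
    runs=np.split(c,np.flatnonzero(np.diff(c)>3)+1)
    print(v,[(int(r[0]),int(r[-1])) for r in runs if len(r)>4])
E
```

```text
t: 25.65
tool_pos: [561.1, -66.8, 70.9]
orientation: [0.0, 0.064, 0.998, 0.0]
wrist_force: [-0.0, 0.5, 0.1]
gripper_width: 0.996
grasp_force: 0.0
t: 26.15
tool_pos: [562.2, -67.1, 42.6]
orientation: [0.001, 0.064, 0.998, 0.0]
wrist_force: [-0.3, -0.2, -0.4]
gripper_width: 0.997
grasp_force: 0.0
[562.18 -67.14  42.58] [0.   0.06 1.   0.  ]
180 [(260, 385)]
220 [(261, 383)]
250 [(263, 382)]
280 [(265, 380)]
300 [(194, 213), (263, 379), (428, 446)]
320 [(171, 216), (267, 377), (425, 469)]
```

```bash
python3 -m jog '[[0,0,-0.8,0,0,0,85],[0,0,-0.8,0,0,0,85],[0,0,-0.7,0,0,0,85],[0,0,-0.3,0,0,0,85],[0,0,-0.1,0,0,0,85]]' 30
python3 -m jog '[[0,0,0,0,0,0,78],[0,0,0,0,0,0,74],[0,0,0,0,0,0,71],[0,0,0,0,0,0,69],[0,0,0,0,0,0,68]]' 30
python3 -m jog '[[0,0,0,0,0,0,67],[0,0,0,0,0,0,66],[0,0,0,0,0,0,65],[0,0,0,0,0,0,64],[0,0,0,0,0,0,63]]' 30
```

```text
t: 26.7
tool_pos: [561.2, -67.3, -26.4]
orientation: [-0.0, 0.064, 0.998, -0.0]
wrist_force: [-0.2, -0.6, -0.1]
gripper_width: 0.994
grasp_force: 0.0
t: 27.2
tool_pos: [561.8, -66.8, -25.7]
orientation: [0.001, 0.064, 0.998, 0.0]
wrist_force: [1.0, 2.5, 1.6]
gripper_width: 0.8
grasp_force: 0.9
t: 27.7
tool_pos: [562.1, -66.3, -24.9]
orientation: [0.001, 0.064, 0.998, 0.001]
wrist_force: [-3.6, 6.2, 10.5]
gripper_width: 0.744
grasp_force: 30.5
```

```bash
python3 -m jog '[[0,0,0,0,0,0,58],[0,0,0,0,0,0,55],[0,0,0,0,0,0,55]]' 45
python3 -m jog '[[0,0,0,0,0,0,55],[0,0,0,0,0,0,55],[0,0,0,0,0,0,55]]' 60
cat >> h.py <<'E'
def proj(s,q):
    c=np.linalg.inv(np.array(s["T"]))@np.r_[q,1]
    t=np.arctan2(np.hypot(*c[:2]),c[2])/np.hypot(*c[:2]);return np.array([s["cx"]+s["fx"]*t*c[0],s["cy"]+s["fy"]*t*c[1]])
def dump(s,c,r,st=2):
    g=s["img"][int(c[1]-r):int(c[1]+r):st,int(c[0]-r):int(c[0]+r):st].astype(int)
    for row in g: print("".join("%x"%min(15,p.sum()//48) for p in row))
E
python3 - <<'E'
from h import *
w=take("wrist",13);c=proj(w,[570.5,-68.3,33.5]);print(c,proj(w,[570.5,-42.3,32]),proj(w,[570.5,-94.3,32]),proj(w,[544.5,-68.3,32]))
dump(w,c,60)
E
```

```text
t: 28.0
tool_pos: [562.1, -66.3, -24.7]
orientation: [0.001, 0.064, 0.998, 0.001]
wrist_force: [-2.8, 7.2, 11.3]
gripper_width: 0.733
grasp_force: 46.2
t: 28.3
tool_pos: [562.1, -66.3, -24.5]
orientation: [0.001, 0.064, 0.998, 0.001]
wrist_force: [-4.7, 7.2, 13.0]
gripper_width: 0.728
grasp_force: 61.9
[320.98793806 363.69685576] [390.60918835 352.67181031] [252.86170313 367.01053154] [311.22171527 299.96855944]
666666666666666665446666556565666665655665455666666666666655
666666666666665555666565556665665666656666665456655555555555
666666666666545656555566665666666556666665665455445555555555
666666666654656656565565666566665655666666655455454455555555
666666666446665665556565565665666656666666666455455445555555
666666654666666666665665666666566665666645445555455554555555
666665456666565555556656556566666656566645454554555545445555
666655545544545545545666665556666655444555555544445555544555
666444555555555455555544445555656555555545455455555554555455
554455555555555555544454545555665655545555555555545555455445
554555555555555555555554544555455545554554555554455455555544
5445555455455
[... 2275 characters left out ...]
99999999888994863333646788888
666666666555333327abbbaaaa9999999999999999863333367669889888
1110100100112122343333aaaaaaaa998888555433333322210000000011
211121111111111211122333446344454463333332211011112112111111
122112121011121111111111123433333332111112011112211211111111
122111111111111111111211111101111111111111112211111111202111
111110211111011111211112211112111111221221112211111111111111
112211211211111111221111101111111121111210110111111112111111
211111111111111211111111111112111211112111121111121211112111
112121111112111110111111121211111111011111112211111111021121
111112111211111120111221111111121111111112111111212021211112
221111211211211111111011111111111121111111122122112111111111
```

```bash
python3 -m jog '[[0,0,0.04,0,0,0,55],[0,0,0.05,0,0,0,55],[0,0,0.06,0,0,0,55],[0,0,0.08,0,0,0,55],[0,0,0.1,0,0,0,55]]' 60
python3 -m jog '[[0,0,0.12,0,0,0,55],[0,0,0.15,0,0,0,55],[0,0,0.2,0,0,0,55],[0,0,0.2,0,0,0,55],[0,0,0.2,0,0,0,55]]' 60
python3 - <<'E'
from h import *
print(sense()["tool_pos"],sense()["orientation"],sense()["moment"])
w=take("wrist",14);dump(w,(321,363),60,3)
b=take("side",14)
E
```

```text
t: 28.85
tool_pos: [560.2, -67.6, -18.7]
orientation: [-0.001, 0.064, 0.998, -0.0]
wrist_force: [0.0, 0.3, -4.4]
gripper_width: 0.722
grasp_force: 66.0
t: 29.35
tool_pos: [561.3, -67.2, 4.3]
orientation: [0.0, 0.064, 0.998, 0.0]
wrist_force: [0.1, -0.1, -4.1]
gripper_width: 0.72
grasp_force: 66.1
[561.31188115 -67.18978352   4.34115926] [1.17134331e-04 6.41673671e-02 9.97939144e-01 3.17024184e-05] [-0.0453404  -0.0545199  -0.00987048]
6666666666645666656555556566556666666665
6666666655665555555666566656656455555555
6666665565556556656655655556554454555555
6666645555666555666555666555555444545555
6665566656555666656565655655555454554555
6654455454554565555556655454555455554445
6455555554555554454565555455554555555445
4445555555545454545545544554454544444554
4545555445544545445555555554455445455545
5554554545455555555555455555545445554555
4554445554455555555455455455555545554555
5554555444555545555455455554454444545454
4555554555555554555555555554555554455545
5554554455445555555445445545555554455454
4545555454455554444444554555455554555545
5555555555555444444444445555455545444455
54455
[... 278 characters left out ...]
888
5455555555556666777766666657888888888888
5555555555556666767777666558888888888888
3555555555556666777777666558888888888887
2455555555556666676777666588888888888842
4355555555555666666677666798888888888624
4434555555555566666667666998888888889325
5443455555555556666666599888888888853367
6544335666655557a88789999999888855333688
6665533466666667999999999989888843345888
666655433567cbbaa99999999998856333568888
445667664334aaba999999998887533377998765
1111121111011235776565844322112011211121
1211111021221111112333211111112211011011
1101111121221212121102111102112121111111
1111101111111000010101111211111101101121
1111111112011111111111111211111100111111
1112111121111111201121111111011210211121
```

```bash
python3 -m jog '[[-0.01,0.03,0.15,0,0,0.05,55],[-0.02,0.06,0.12,0,0,0.1,55],[-0.03,0.09,0.1,0,0,0.15,55],[-0.04,0.12,0.08,0,0,0.2,55],[-0.05,0.15,0.07,0,0,0.24,55]]' 60
for i in 1; do python3 -m jog '[[-0.06,0.18,0.06,0,0,0.29,55],[-0.06,0.18,0.06,0,0,0.29,55],[-0.06,0.18,0.06,0,0,0.29,55],[-0.06,0.18,0.06,0,0,0.29,55],[-0.06,0.18,0.06,0,0,0.29,55]]' 60; done
python3 -m jog '[[-0.06,0.18,0.06,0,0,0.29,55],[-0.06,0.18,0.06,0,0,0.29,55],[-0.06,0.18,0.06,0,0,0.29,55],[-0.06,0.18,0.06,0,0,0.29,55],[-0.06,0.18,0.06,0,0,0.29,55]]' 60
python3 - <<'E'
from h import *
w=take("wrist",15);dump(w,(321,363),60,4)
E
```

```text
t: 29.95
tool_pos: [557.4, -55.7, 16.9]
orientation: [-0.0, 0.011, 1.0, 0.0]
wrist_force: [0.3, -1.7, -4.3]
gripper_width: 0.723
grasp_force: 66.1
t: 30.45
tool_pos: [549.8, -33.0, 24.4]
orientation: [-0.0, -0.09, 0.996, 0.0]
wrist_force: [0.5, -0.6, -4.6]
gripper_width: 0.725
grasp_force: 66.1
t: 30.95
tool_pos: [542.2, -10.5, 31.9]
orientation: [-0.0, -0.19, 0.982, 0.0]
wrist_force: [0.4, 0.3, -5.1]
gripper_width: 0.723
grasp_force: 66.1
666666665456555655656456666666
666666465556555555555555466666
666646555555555556655555664666
666555555556555555555555656566
655555656555555655655555556555
655556555555656556656456456455
445444555655565565445544455455
445555444665555545454554555544
555454544555655454545445454555
445545554554455445454554454555
545444544555444455454544555555
545445444454444444555445554554
454445545545445544454455455554
455554455455555555448874554554
544555544555655555549888845555
445545554556566665544888874554
555454555566666666554888888454
555455555656666666556888888884
455555545666677666658888888887
254445a99666667666659888888886
437a9aaaa666767666688988888882
434aaaaaaa46766666899888888626
4733aaaaaaab66666a999998884367
88653aaaaaaaaaaa99999988923488
888763355baaaaaa99999994346888
100001223354aaaaa6854332201110
121111111111132332112111111111
101110112101211121122111211111
211111110210111101200121111211
112111111121121001211111111122
```

```bash
python3 -m jog '[[-0.01,0.04,0.02,0,0,0.07,55],[-0.03,0.09,0.03,0,0,0.15,55],[-0.04,0.13,0.05,0,0,0.22,55],[-0.06,0.18,0.06,0,0,0.29,55],[-0.06,0.18,0.06,0,0,0.29,55]]' 60
python3 -m jog '[[-0.06,0.18,0.06,0,0,0.29,55],[-0.06,0.18,0.06,0,0,0.29,55],[-0.06,0.18,0.06,0,0,0.29,55],[-0.06,0.18,0.06,0,0,0.29,55],[-0.06,0.18,0.06,0,0,0.29,55]]' 60
python3 -m jog '[[-0.06,0.18,0.06,0,0,0.29,55],[-0.06,0.18,0.06,0,0,0.29,55],[-0.06,0.18,0.06,0,0,0.29,55],[-0.06,0.18,0.06,0,0,0.29,55],[-0.06,0.18,0.06,0,0,0.29,55]]' 60
python3 -m jog '[[-0.06,0.18,0.06,0,0,0.29,55],[-0.06,0.18,0.06,0,0,0.29,55],[-0.06,0.18,0.06,0,0,0.29,55],[-0.06,0.18,0.06,0,0,0.29,55],[-0.06,0.17,0.05,0,0,0.29,55]]' 60
python3 -m jog '[[-0.05,0.15,0.05,0,0,0.25,55],[-0.04,0.12,0.04,0,0,0.2,55],[-0.03,0.09,0.03,0,0,0.15,55],[-0.02,0.06,0.02,0,0,0.1,55],[-0.01,0.03,0.01,0,0,0.05,55]]' 60
```

```text
t: 31.5
tool_pos: [537.4, 4.7, 37.3]
orientation: [-0.0, -0.259, 0.966, 0.0]
wrist_force: [0.4, 0.5, -3.8]
gripper_width: 0.723
grasp_force: 66.2
t: 32.0
tool_pos: [529.9, 27.3, 44.9]
orientation: [-0.0, -0.356, 0.935, 0.0]
wrist_force: [0.5, 0.2, -4.5]
gripper_width: 0.729
grasp_force: 66.2
t: 32.5
tool_pos: [522.3, 49.8, 52.4]
orientation: [-0.0, -0.448, 0.894, 0.0]
wrist_force: [0.1, -0.5, -4.7]
gripper_width: 0.719
grasp_force: 66.2
t: 33.0
tool_pos: [514.9, 72.1, 59.7]
orientation: [0.0, -0.536, 0.844, 0.0]
wrist_force: [0.1, 0.4, -4.1]
gripper_width: 0.721
grasp_force: 66.2
t: 33.5
tool_pos: [511.2, 83.1, 63.3]
orientation: [0.0, -0.579, 0.815, -0.0]
wrist_force: [-0.0, -0.3, -4.7]
gripper_width: 0.724
grasp_force: 66.2
```

```bash
python3 -m jog '[[-0.01,0.04,0.01,0,0,0.06,55],[-0.02,0.08,0.02,0,0,0.12,55],[-0.03,0.11,0.03,0,0,0.18,55],[-0.04,0.15,0.04,0,0,0.23,55],[-0.05,0.16,0.05,0,0,0.25,55]]' 60
python3 -m jog '[[-0.05,0.16,0.05,0,0,0.25,55],[-0.05,0.15,0.05,0,0,0.25,55],[-0.03,0.13,0.03,0,0,0.19,55],[-0.02,0.1,0.02,0,0,0.13,55],[-0.01,0.05,0.01,0,0,0.07,55]]' 60
python3 -m jog '[[0,0.02,0,0,0,0.03,55],[0,0,0,0,0,0,55],[0,0,0,0,0,0,55],[0,0,0,0,0,0,55],[0,0,0,0,0,0,55]]' 60
python3 - <<'E'
from h import *
np.set_printoptions(precision=3,suppress=True)
s=sense();print(s["tool_pos"],s["orientation"],s["wrist_force"])
w=take("wrist",16);dump(w,(321,363),60,4)
a=take("scene",16);b=take("side",16)
print(s["orientation"])
g=a["img"][170:250,335:425].astype(int)
for r in g: print("".join("%x"%min(15,p.sum()//48) if p.max()-p.min()<26 else "." for p in r))
E
```

```text
t: 34.0
tool_pos: [507.4, 96.8, 67.1]
orientation: [0.0, -0.627, 0.779, -0.0]
wrist_force: [0.5, -0.3, -5.1]
gripper_width: 0.721
grasp_force: 66.2
t: 34.5
tool_pos: [503.4, 111.6, 71.1]
orientation: [0.0, -0.673, 0.739, 0.0]
wrist_force: [0.1, -0.4, -3.9]
gripper_width: 0.723
grasp_force: 66.2
t: 35.0
tool_pos: [503.5, 111.7, 71.0]
orientation: [-0.0, -0.674, 0.739, -0.0]
wrist_force: [-0.2, 0.8, -4.6]
gripper_width: 0.727
grasp_force: 66.2
[503.496 111.662  71.012] [-0.    -0.674  0.739 -0.   ] [-0.237  0.761 -4.558]
565555555455555555555455555555
555555455555555555555555455555
555645555555555555555555554555
655444555555555555555555555455
444444445555555555555555555545
444444444445545555555554444554
444444444444444555544444444444
444444444444444444444444444444
444454444444444444444444444444
454444444444444444444444444444
435844444444444444444544444444
487777677444444444444444444444
788778788444455444444478844444
888887778745555555444888888444
787788888655555555554688888444
777888888455566555555498888844
788888888456566666555499988885
888888888456666666655499999844
78888888865666766
[... 6964 characters left out ...]
...............................................................
..........................................................................................
..........................................................................................
..........................................................................................
..........................................................................................
..........................................................................................
..........................................................................................
..........................................................................................
```

```bash
python3 - <<'E'
from h import *
np.set_printoptions(precision=1,suppress=True)
a=load("scene",16);iT=np.linalg.inv(np.array(a["T"]))
def P(q):
    c=iT@np.r_[q,1];return np.array([a["fx"]*c[0]/c[2]+a["cx"],a["fy"]*c[1]/c[2]+a["cy"]])
y=np.radians(84.8);ex=np.array([np.cos(y),np.sin(y)]);ey=np.array([-ex[1],ex[0]]);c=np.array([503.5,111.7])+10*ex
for n,u,v,z in [("R top",122,-31,128),("R bot",122,-31,96),("far top",122,31,128),("dish",0,0,120),("L top",-122,-31,128),("L bot",-122,-31,96)]:
    print(n,P(np.r_[c+u*ex+v*ey,z]))
print("bay",c+84*ex)
# edge of the near side: bottom silhouette & top edge points -> onto planes
for p in [(335+64,205.5),(335+47,211.8),(335+31,217.5),(335+13,222.5)]: print("bot@96",onz(a,"scene",p,96))
for p in [(335+63.5,197.5),(335+51,202.5),(335+23,213),(335+9,218)]: print("top@128",onz(a,"scene",p,128))
for p in [(409.5,194.5)]: print(onz(a,"scene",p,128))
E
```

```text
R top [411.1 194.1]
R bot [410.1 201.9]
far top [401.2 181.6]
dish [369.9 201. ]
L top [337.  217.6]
L bot [336.9 225.3]
bay [512.  205.3]
bot@96 [543.1 202.1  96. ]
bot@96 [541.  142.8  96. ]
bot@96 [538.2  88.6  96. ]
bot@96 [530.1  31.5  96. ]
top@128 [540.3 199.1 128. ]
top@128 [540.3 155.  128. ]
top@128 [537.8  60.  128. ]
top@128 [535.7  14.1 128. ]
[545.5 235.  128. ]
```

```bash
python3 - <<'E'
from h import *
for k in (13,14,16):
    w=load("wrist",k)
    print(k)
    for u in (285,320,355):
        col=cv2.GaussianBlur(w["img"],(5,5),0)[:330,u].astype(int)
        d=np.abs(np.diff(col,axis=0)).sum(1);print(u,[(int(i),int(d[i])) for i in np.flatnonzero((d>25)&(d>=np.roll(d,1))&(d>=np.roll(d,-1)))])
    for v in (120,200,260):
        row=cv2.GaussianBlur(w["img"],(5,5),0)[v,:].astype(int)
        d=np.abs(np.diff(row,axis=0)).sum(1);print("r",v,[(int(i),int(d[i])) for i in np.flatnonzero((d>35)&(d>=np.roll(d,1))&(d>=np.roll(d,-1))) if 180<i<460])
E
```

```text
13
285 [(30, 31), (45, 35), (59, 28), (63, 37), (66, 39), (95, 41), (137, 27), (173, 27), (203, 60), (207, 33), (257, 41), (268, 29)]
320 [(5, 27), (21, 38), (27, 26), (34, 41), (39, 31), (57, 30), (93, 27), (101, 31), (127, 54), (145, 45), (163, 38), (167, 31), (179, 31), (187, 66), (193, 69), (272, 45), (280, 31)]
355 [(31, 27), (38, 29), (46, 49), (106, 33), (133, 43), (207, 64), (252, 26), (253, 26), (258, 42), (268, 27)]
r 120 [(219, 39), (260, 45), (267, 50), (270, 68), (271, 68), (282, 71), (288, 36), (368, 46)]
r 200 [(341, 36), (371, 47), (417, 52)]
r 260 [(287, 41)]
14
285 [(40, 54), (47, 33), (56, 29), (63, 27), (66, 32), (118, 69), (125, 88), (131, 28), (172, 26), (202, 63), (208, 27), (257, 42), (267, 30)]
320 [(23, 37), (29, 32), (35, 42), (40, 26), (57, 28), (93, 27), (101, 27), (128, 48), (146, 41), (162, 33), (180, 29), (186, 67), (192, 57), (270, 43), (279, 32)]
355 [(33, 29), (40, 31), (48, 53), (133, 41), (206, 59), (257, 40), (267, 26)]
r 120 [(220, 39), (261, 46), (267, 54), (270, 67), (271, 67), (286, 98), (368, 38)]
r 200 [(370, 46)]
r 260 []
16
285 [(33, 30), (48, 47), (51, 39), (118, 43), (134, 37), (179, 29), (202, 57), (206, 38), (258, 27), (267, 27), (268, 27)]
320 [(7, 30), (24, 34), (29, 27), (35, 39), (40, 27), (58, 29), (102, 31), (128, 49), (146, 35), (162, 30), (186, 51), (192, 57), (271, 37), (279, 31)]
355 [(33, 32), (48, 29), (134, 40), (206, 38), (257, 37), (267, 30)]
r 120 [(270, 39), (287, 36), (368, 46), (450, 52)]
r 200 [(269, 38)]
r 260 [(227, 37)]
```

```bash
python3 -m jog '[[0,0,0,0,0,0,55],[0,0,0,0,0,0,55],[0,0,0,0,0,0,55]]' 60; python3 -c "
from station import sign_off;print(sign_off())"
```

```text
t: 35.45
tool_pos: [503.5, 111.8, 71.0]
orientation: [-0.0, -0.674, 0.738, 0.0]
wrist_force: [0.6, 0.1, -5.0]
gripper_width: 0.725
grasp_force: 66.2
the job is handed in; nothing more can be done
None
```

The job is handed in at 35 s with no verdict returned: both nuts are in their pockets, the ball is near the dish centre, and by my measurements the tray is held level and square with the bay under the spout at a gap of about 22 mm.

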